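Index the turntable to the oil bottle

ROBOT

A 6-joint arm with a two-finger parallel gripper is mounted at the origin on a cart in front of the work surface, level with it; the furniture and walls round the work are solid. World frame = base frame: x ahead of the robot, y to its left, z up, the work surface at z = 0. Lengths are in m, angles in rad, forces in N, time in s.
With the tool pointing down it reaches from about 0.35 to 0.775 m from the base axis. Payload 5.5 kg.
Tool frame: the origin (TCP) lies at the very end of the fingers, on their centre line; the grasp point (between the pads) lies 19 mm behind it (manip.pinch_z is the distance from the TCP to the grasp point, in m); z points along the fingers, y is the direction in which the jaws open and shut (so a half turn about z gives the same grasp; the last joint's range is limited). The gripper opens to 85 mm and grips with 20 to 120 N. Pads are 22 mm wide; open, the fingers measure 114 mm over their backs; the gripper's body (76 mm by 85 mm) begins 54 mm behind the grasp point. The pads swing forward as they close: fully open they stand 13 mm farther back than shut.
Start: joints at [-1.42, 0.313, 0.046, 1.304, 0, 1.431], TCP at [0.165, -0.551, 0.231] pointing down, gripper open.
Joint ranges: [-2.76, 2.76], [-0.86, 1.69], [-1.03, 1.26], [-2.2, 2.34], [-1.47, 1.5], [-3.14, 3.14]. Speed limits (rad/s): [2.57, 2.57, 3.14, 3.14, 3.14, 3.14].

INTERFACE

Orientations are given as a unit quaternion [w, x, y, z].
In Python, from cell import manip, optics, ticket, models gives the robot as it stands.
- The arm moves only by the shell command python3 -m jog 'ROWS' [OPENING] [FORCE]. ROWS is JSON, a list of rows, each an object of numbers: "tx", "ty", "tz": the shift along the tool's x, y, z in mm; "wx", "wy", "wz": the turn, a rotation vector about the tool's x, y, z in rad. A call has 1 to 8 rows; each row is the pose to reach, as a shift and turn from the pose commanded when the call began, along the tool's axes at that moment; what a row does not reach only later rows make up. A row lasts 1/10 s, in which the tool goes at most 50 mm and 8.59 degrees, less where a joint would pass 70% of its speed; a pose out of reach is approached as far as the arm can. A call with a gripper value outside its range is refused whole. OPENING is the gripper's target within -1 to 1 (fully open at 1, half-way at 0, shut at -1), set as the call begins (- or left out, the last holds). The fingers move at their own pace and stop on an object; FORCE is the grip in N (left out, the last holds). Time passes only in rows, so rows that repeat a pose let the fingers close. It gives the time, the measured TCP pose, the force and the opening at its end, in the units of the state.
- manip.observe(): the state, without advancing time (a new reading comes with each control period).
- optics.camera(name): name is "scene" or "top" or "wrist"; returns a dict with "img" (480x640x3 uint8, red, green, blue), "K" (3x3 intrinsics, pixels), "T" (4x4, takes a point from camera to world coordinates). Camera axes: x right, y down, z forward; pixel columns grow to the right and rows downward; lengths in m; the calibration is good to about 2 mm. A picture is of the moment at which its call begins. There is no depth.
- ticket.finish_job(): hands the job in, once; it reports no verdict.
Trained networks look in a picture, given as the dict that the camera call returned (one of the last four; its "shot" number tells which), for a name from the list of things; names that differ only in an ending like _2 or _b are one class to them, and where a whole thing is asked for, a point or a joint stands for the part that bears it (a point fixed in the world has none). Each returns a list of dicts, best first, with "p" (0 to 1); they miss things now and then, are a little off and sometimes report something else, mostly with a low value. They report only what shows in the picture. A call takes as long as a camera call. They do not tell look-alikes from the thing itself.
- models.outline_of(picture, target): "region" (480x640 bool, what is visible of it).
- models.tip_of(picture, target): "location" ([x, y, z] in m, in world coordinates, good to about 4 mm: a listed point, or the origin of a listed thing).
The state is a dict: "time_s": time; "q": joint angles; "qvel": joint speeds; "joint_efforts": joint torques, N m; "tool_pos": TCP position; "tcp_rot": TCP orientation; "ft_force": force on the tool from outside, world axes, zero at the start; "torque": the same for the moment, N m; "finger_gap": opening from 0.0 (shut) to 1.0 (fully open).
Only numpy, scipy, OpenCV 4.12 (cv2) and the standard library are available. Lean on these libraries where they do the work, as an engineer would, in place of code of your own. Each camera call takes 0.05 s, during which the arm holds its last target. There are 200 camera calls.

TASK

The brass die insert on the small indexing turntable is to be oiled next. Turn the turntable (the upright black post is its handle) one click, 60 degrees, so that the insert comes to rest facing the white oil bottle, and let go; do not swing it towards the paste tin on the other side, and do not knock the oil bottle over or out of its place.

Things in the scene. Friction and masses are not known exactly. Their poses are not given: they have to be found in the camera images.
- index_base: Grey round base of the turntable, fixed; 156 mm across, 30 mm high. Origin on the turning axis at bench height; its x axis points away from the robot, within 25 deg. Two arms end in pads (74 mm across, 12 mm high), centres 130 mm from the axis at +60 and -60 deg from its x axis. The oil bottle is on one, a low white paste tin (58 mm across, 36 mm high) on the other; which varies.
- turntable (a joint): Turn of the aluminium platter (140 mm across, top at 46 mm) in rad, counter-clockwise from above positive. Brass insert on it, 42 mm across, 45 mm off axis, top at 69 mm: at 0 it points along base x, at +1.047 / -1.047 at the pad at +60 / -60 deg. Spring detent clicks at these three values, drawing in over the last 0.15 rad; some 2 N at the handle to pass. End stops at +-1.085. Starts at 0.
- handle_grip (a point): Point on the centre line of the handle: a rigid upright black round post, 18 mm in diameter, fixed on the platter 52 mm from the turning axis, exactly opposite the insert. The point is 72 mm above the bench; the post stands free from 51 to 92 mm above the bench, with a 26 mm collar under it.
- oiler: White plastic oil bottle with a long red spout, 53 mm across, 165 mm high, loose, upright on the centre of one of the two pads. Origin at the centre of its underside.
Things that resemble listed ones, but are neither listed nor needed, are in the scene too. There is more than one size of the oiler; the job needs the middle-sized.

How it is judged:
At the end, for the whole second after the job is handed in: The turntable rests in the click at which the insert faces the oil bottle (within 10 degrees), and the oil bottle stands upright within 20 mm of where it stood (((y of oiler in the frame of index_base above 0.06 m and value of joint turntable between 0.872 and 1.222 rad) or (y of oiler in the frame of index_base below -0.06 m and value of joint turntable between -1.222 and -0.872 rad)) and velocity of joint turntable between -0.1 and 0.1 rad/s and distance of oiler from where it was at the start of the episode below 0.02 m and angle between oiler's own z axis and vertical below 0.17 rad); the robot touches nothing.
It fails at once if the turntable was swung more than 30 degrees towards the paste tin ((y of oiler in the frame of index_base above 0.06 m and value of joint turntable below -0.524 rad) or (y of oiler in the frame of index_base below -0.06 m and value of joint turntable above 0.524 rad)).
It fails at once if the oil bottle was knocked over (angle between oiler's own z axis and vertical above 0.6 rad).
It also fails if it takes over 26 s, if anything falls off the work surface, if the arm or the gripper's body presses on something with over 40 N, if the wrist force passes 120 N, or if a joint passes its speed limit or range.

## Working session

There is one attempt and no reset: what is moved stays moved. The work goes in short steps, Python scripts to look and compute and a shell command to move; the robot and the scene stay as the last step left them, time stands still between calls to the robot, and variables do not carry over. Pictures are saved under pics/ and viewed, about 8 in all and at most 12, crops included, and the job is handed in when it is done.

```bash
mkdir -p pics; cat > h.py <<'E'
import numpy as np,cv2
from cell import manip,optics,ticket,models
E
python3 - <<'E'
from h import *
for n in ("top","scene"):
    c=optics.camera(n); cv2.imwrite(f"pics/{n}0.png",c["img"][:,:,::-1])
    for t in ("index_base","handle_grip","oiler","turntable"):
        try:
            print(n,t,[(np.round(d["location"],3).tolist(),round(d["p"],2)) for d in models.tip_of(c,t)])
        except Exception as e: print(n,t,e)
s=manip.observe();print(s["time_s"],s["tool_pos"],s["tcp_rot"])
E
```

```text
top index_base [([0.516, 0.236, 0.003], 0.74)]
top handle_grip [([0.464, 0.234, 0.07], 0.86)]
top oiler [([0.631, 0.435, -0.001], 0.87), ([0.577, 0.349, 0.008], 0.62), ([0.54, 0.464, -0.001], 0.56)]
top turntable it knows: handle_grip, index_base, oiler
scene index_base [([0.514, 0.24, -0.001], 0.64)]
scene handle_grip [([0.463, 0.232, 0.073], 0.88)]
scene oiler [([0.546, 0.467, -0.001], 0.86), ([0.575, 0.348, 0.006], 0.61)]
scene turntable it knows: handle_grip, index_base, oiler
0.4 [ 0.16485498 -0.55081832  0.23119359] [-1.03069249e-04  9.89446210e-01  1.44900607e-01 -5.51109830e-06]
```

View pics/top0.png

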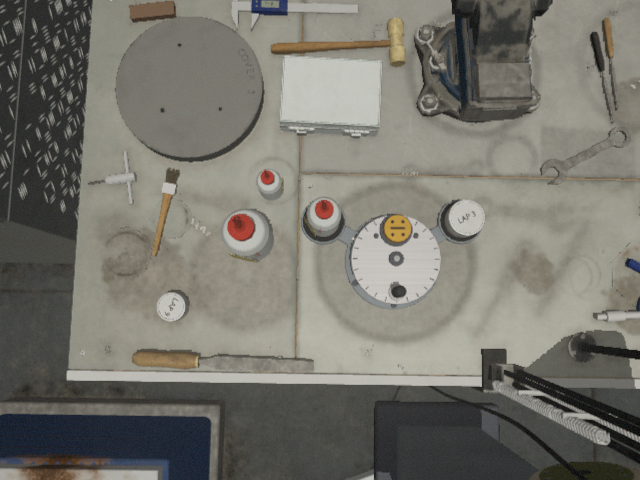

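View pics/scene0.png

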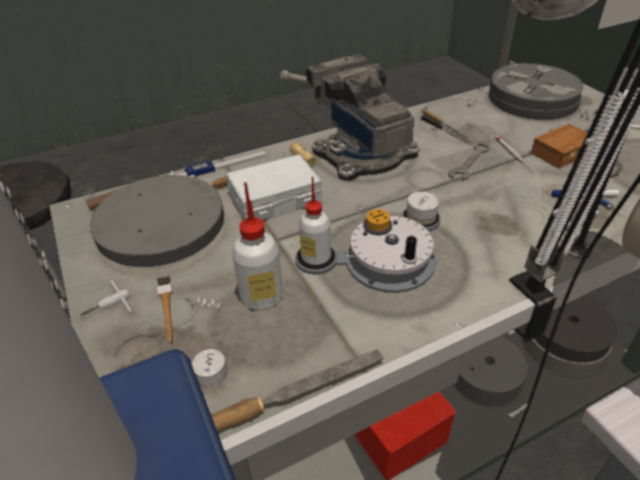

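The top view shows the turntable at about (395,260), the handle at (398,291), the insert at (398,228), the oiler on the left pad (323,215) and the tin on the right (463,220). The oiler is therefore at +60°, so the turn is counter-clockwise. A spring-arm lamp or similar rises from the clamp at (495,360), close to my path, so I'll triangulate it.

```bash
python3 - <<'E'
from h import *
C={n:optics.camera(n) for n in ("top","scene","wrist")}
cv2.imwrite("pics/w0.png",C["wrist"]["img"][:,:,::-1])
a=cv2.resize(C["top"]["img"][300:480,440:640],None,fx=3,fy=3)[:,:,::-1]
b=cv2.resize(C["scene"]["img"][0:320,480:640],None,fx=1.7,fy=1.7)[:,:,::-1]
im=np.zeros((max(len(a),len(b)),a.shape[1]+b.shape[1],3),np.uint8);im=im[:600]
im[:len(a),:a.shape[1]]=a; im[:len(b),a.shape[1]:]=b; cv2.imwrite("pics/lamp.png",cv2.resize(im,None,fx=.9,fy=.9)); print(im.shape)
def ray(n,p):
    c=C[n];d=c["T"][:3,:3]@np.linalg.inv(c["K"])@np.array([*p,1.]);return c["T"][:3,3],d/np.linalg.norm(d)
for n in C: print(n,np.round(C[n]["T"][:3,3],3),np.round(C[n]["T"][:3,2],2))
# plane-plane line for rods
def plane(n,p,q):
    o,d=ray(n,p);_,e=ray(n,q);m=np.cross(d,e);return m,m@o
m,k=plane("scene",(545,270),(640,70))
for p in [(500,362),(520,375),(550,398),(575,417),(600,437)]:
    o,d=ray("top",p); t=(k-m@o)/(m@d); print(p,np.round(o+t*d,3))
E
```

```text
(544, 872, 3)
top [0.431 0.357 0.918] [ 0.11 -0.01 -0.99]
scene [-0.04   0.628  0.635] [ 0.68 -0.34 -0.65]
wrist [ 0.241 -0.528  0.375] [-0.3  -0.09 -0.95]
(500, 362) [ 0.353  0.049 -0.03 ]
(520, 375) [0.342 0.052 0.068]
(550, 398) [0.327 0.058 0.192]
(575, 417) [0.318 0.062 0.269]
(600, 437) [0.31  0.067 0.333]
```

View pics/lamp.png

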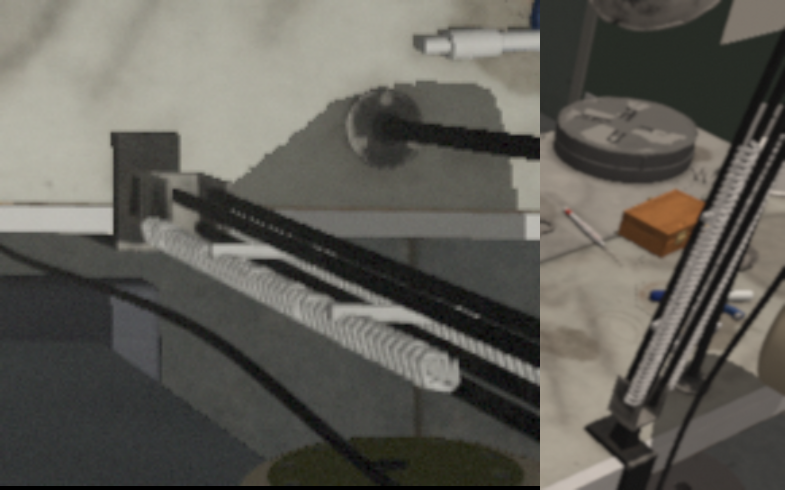

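View pics/w0.png

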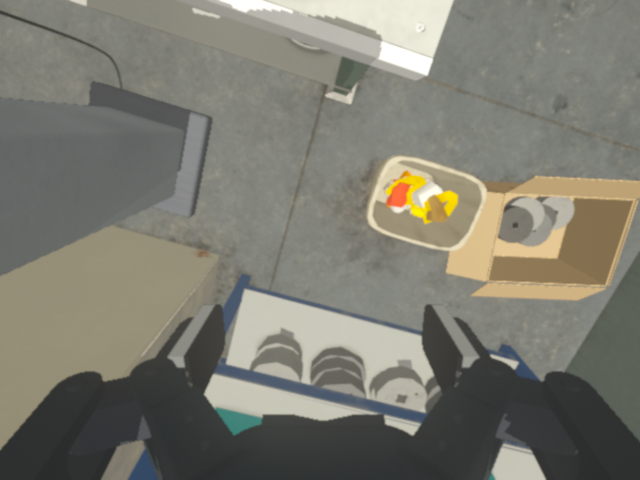

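The lamp is a solid, nearly vertical pole at about (0.35→0.31, 0.05–0.07), sitting between the arm and the turntable. I need its height and overhang, so I'll tilt the wrist camera towards it while moving.

```bash
python3 -m jog '[{"tx":5,"ty":-18,"tz":-20,"wx":0.14,"wy":0.04},{"tx":10,"ty":-36,"tz":-40,"wx":0.28,"wy":0.08},{"tx":15,"ty":-54,"tz":-60,"wx":0.42,"wy":0.12},{"tx":20,"ty":-72,"tz":-80,"wx":0.56,"wy":0.17},{"tx":26,"ty":-90,"tz":-100,"wx":0.7,"wy":0.21},{"tx":32,"ty":-108,"tz":-120,"wx":0.84,"wy":0.25},{"tx":38,"ty":-126,"tz":-140,"wx":0.98,"wy":0.29},{"tx":43,"ty":-144,"tz":-150,"wx":1.12,"wy":0.33}]'
python3 - <<'E'
from h import *
c=optics.camera("wrist");cv2.imwrite("pics/w1.png",c["img"][:,:,::-1]);print(np.round(c["T"],3).tolist(),c["K"].tolist())
s=manip.observe();print(s["tool_pos"],s["q"])
E
```

```text
[[0.287, -0.91, -0.298, 0.241], [-0.958, -0.273, -0.09, -0.528], [0.0, 0.311, -0.95, 0.375], [0.0, 0.0, 0.0, 1.0]] [[344.08949973053126, 0.0, 322.9329431548982], [0.0, 344.08949973053126, 239.70402035125807], [0.0, 0.0, 1.0]]
[ 0.16485953 -0.55092776  0.23135021] [-1.41960036e+00  3.13184886e-01  4.61449475e-02  1.30359363e+00
 -7.62382196e-06  1.43118981e+00]invalid input
```

View pics/w1.png

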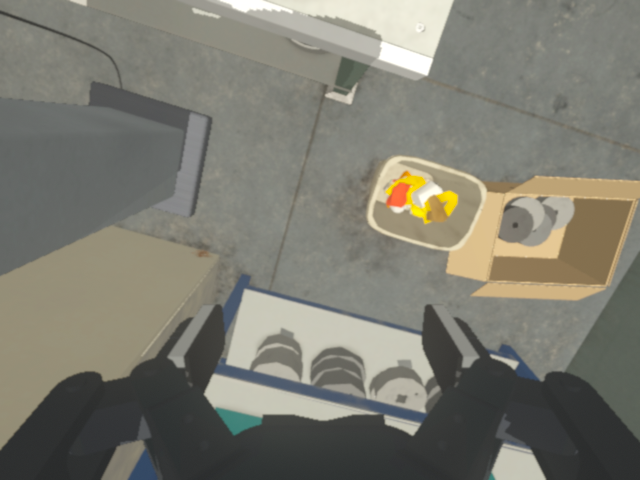

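The move was refused ("invalid input") and the view hasn't changed. I've viewed 5 pictures so far. I'll retry with all six keys in each row.

```bash
python3 -m jog '[{"tx":5,"ty":-18,"tz":-20,"wx":0.14,"wy":0.04,"wz":0},{"tx":10,"ty":-36,"tz":-40,"wx":0.28,"wy":0.08,"wz":0},{"tx":15,"ty":-54,"tz":-60,"wx":0.42,"wy":0.12,"wz":0},{"tx":20,"ty":-72,"tz":-80,"wx":0.56,"wy":0.17,"wz":0},{"tx":26,"ty":-90,"tz":-100,"wx":0.7,"wy":0.21,"wz":0},{"tx":32,"ty":-108,"tz":-120,"wx":0.84,"wy":0.25,"wz":0},{"tx":38,"ty":-126,"tz":-140,"wx":0.98,"wy":0.29,"wz":0},{"tx":43,"ty":-144,"tz":-150,"wx":1.12,"wy":0.33,"wz":0}]'
python3 - <<'E'
from h import *
c=optics.camera("wrist");cv2.imwrite("pics/w2.png",c["img"][:,:,::-1]);print(np.round(c["T"],3).tolist())
s=manip.observe();print(s["tool_pos"],s["q"])
E
```

```text
time_s: 1.4
tool_pos: [0.1555, -0.3553, 0.3308]
tcp_rot: [-0.515, 0.845, 0.12, 0.079]
ft_force: [-0.4, -1.7, -0.2]
finger_gap: 0.996
[[0.285, -0.914, -0.29, 0.231], [-0.441, -0.394, 0.806, -0.472], [-0.851, -0.102, -0.515, 0.417], [0.0, 0.0, 0.0, 1.0]]
[ 0.15500605 -0.35140416  0.32898136] [-1.45528523  0.75564193  0.41076326  2.33516666  0.11173205  1.33496274]
```

View pics/w2.png

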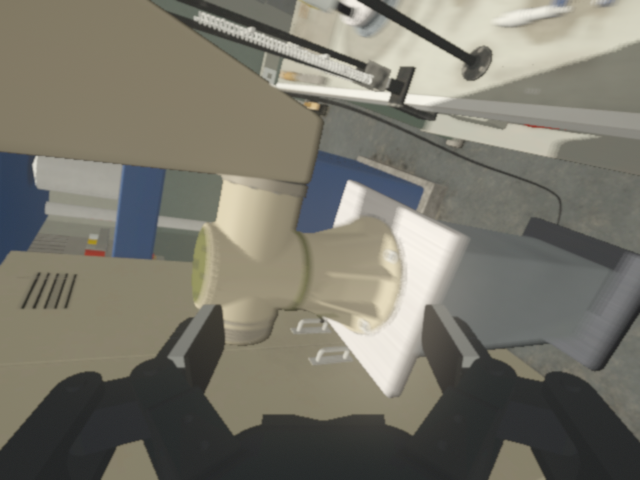

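View 6: the lamp clamp is at (400,90), with rods rising to the left to at least (190,12). A second slim rod has its foot at (478,62) and rises to (365,0). I'll triangulate both.

```bash
python3 - <<'E'
from h import *
C={n:optics.camera(n) for n in ("top","scene","wrist")}
def ray(n,p):
    c=C[n];d=c["T"][:3,:3]@np.linalg.inv(c["K"])@np.array([*p,1.]);return c["T"][:3,3],d/np.linalg.norm(d)
def plane(n,p,q):
    o,d=ray(n,p);_,e=ray(n,q);m=np.cross(d,e);return m,m@o
def X(pl,n,pts):
    m,k=pl
    for p in pts:
        o,d=ray(n,p);print(n,p,np.round(o+d*(k-m@o)/(m@d),3))
print("lamp");X(plane("top",(505,368),(600,437)),"wrist",[(400,90),(370,73),(300,42),(200,15)])
X(plane("scene",(545,270),(640,70)),"wrist",[(370,73),(300,42),(240,22),(200,12)])
print("rod2");X(plane("top",(583,346),(640,355)),"wrist",[(472,58),(440,38),(400,12),(370,-5)])
o,d=ray("top",(583,346));print(np.round(o-d*o[2]/d[2],3))
s=C["scene"]["img"];t=C["top"]["img"]
cv2.imwrite("pics/c3.png",np.hstack([s[:300,240:],t[:300,240:]])[:,:,::-1])
E
```

```text
lamp
wrist (400, 90) [0.329 0.034 0.037]
wrist (370, 73) [0.339 0.059 0.088]
wrist (300, 42) [0.345 0.091 0.206]
wrist (200, 15) [0.325 0.092 0.351]
wrist (370, 73) [0.338 0.056 0.09 ]
wrist (300, 42) [0.334 0.04  0.225]
wrist (240, 22) [0.327 0.04  0.309]
wrist (200, 12) [0.32  0.044 0.357]
rod2
wrist (472, 58) [ 0.383 -0.073  0.016]
wrist (440, 38) [ 0.381 -0.082  0.09 ]
wrist (400, 12) [ 0.378 -0.094  0.168]
wrist (370, -5) [ 0.378 -0.093  0.211]
[ 0.383 -0.076  0.   ]
```

View pics/c3.png

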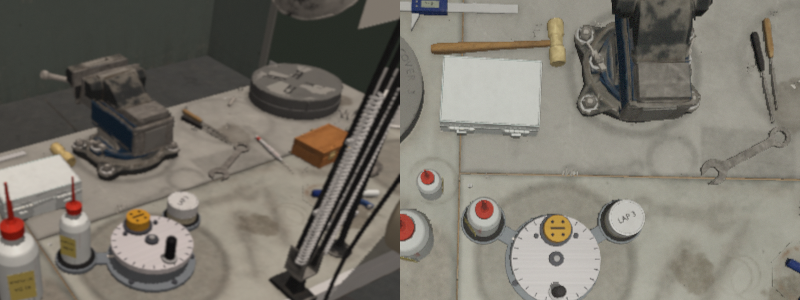

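View 7 (crop): at the top of the scene view there is a lamp shade at about (315,5), and the spring arm stands between us and the job. I need to see its top, so I'll raise the wrist and yaw towards it.

```bash
cat >> h.py <<'E'
from scipy.spatial.transform import Rotation as R
def Rq(q): return R.from_quat([q[1],q[2],q[3],q[0]])
def delta(p,Rt=None):
    s=manip.observe();R0=Rq(s["tcp_rot"])
    print("from",np.round(s["tool_pos"],4),"q",np.round(s["q"],3),"t",s["time_s"])
    print("mm",np.round(R0.inv().apply(np.array(p)-s["tool_pos"])*1000,1),"w",np.round((R0.inv()*Rt).as_rotvec(),3) if Rt else "")
def down(yaw): # tool x axis heading yaw(deg), z down
    return R.from_euler("z",yaw,degrees=True)*R.from_euler("x",180,degrees=True)
E
python3 - <<'E'
from h import *
R0=Rq(manip.observe()["tcp_rot"]); print(np.round(R0.as_matrix(),2).tolist())
delta([.25,-.40,.55],R.from_euler("z",-35,degrees=True)*R0)
E
```

```text
[[0.96, 0.28, 0.01], [0.12, -0.44, 0.89], [0.26, -0.85, -0.46]]
from [ 0.1555 -0.3559  0.3312] q [-1.455  0.752  0.429  2.337  0.112  1.336] t 1.6
mm [ 141.2 -139.5 -139.1] w [-0.157  0.519  0.281]
```

```bash
python3 -m jog '[{"tx":18,"ty":-18,"tz":-18,"wx":-0.02,"wy":0.07,"wz":0.04},{"tx":36,"ty":-36,"tz":-36,"wx":-0.04,"wy":0.13,"wz":0.07},{"tx":54,"ty":-54,"tz":-54,"wx":-0.06,"wy":0.2,"wz":0.11},{"tx":72,"ty":-72,"tz":-72,"wx":-0.08,"wy":0.26,"wz":0.14},{"tx":90,"ty":-90,"tz":-90,"wx":-0.1,"wy":0.33,"wz":0.18},{"tx":108,"ty":-107,"tz":-107,"wx":-0.12,"wy":0.39,"wz":0.21},{"tx":126,"ty":-124,"tz":-124,"wx":-0.14,"wy":0.46,"wz":0.25},{"tx":141,"ty":-140,"tz":-140,"wx":-0.16,"wy":0.52,"wz":0.28}]'
python3 - <<'E'
from h import *
c=optics.camera("wrist");cv2.imwrite("pics/w4.png",c["img"][:,:,::-1]);print(np.round(c["T"],3).tolist())
print(manip.observe()["q"])
E
```

```text
time_s: 2.4
tool_pos: [0.2409, -0.3449, 0.4328]
tcp_rot: [-0.45, 0.849, -0.145, 0.234]
ft_force: [-0.5, 0.4, -0.2]
finger_gap: 0.997
[[-0.035, -0.971, 0.238, 0.233], [-0.553, 0.218, 0.805, -0.481], [-0.833, -0.103, -0.544, 0.524], [0.0, 0.0, 0.0, 1.0]]
[-1.56723853  0.5144873   0.32500939  2.33793419  0.56291839  1.61669487]
```

View pics/w4.png

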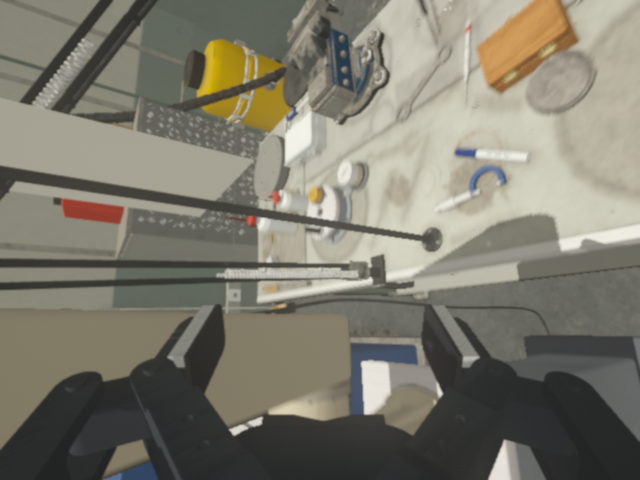

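View 8: up is to the left here. The lamp's lower arm runs from (375,272) off the left edge (z>0.6), and the second rod from (430,238) off the left edge. Both are too tall for a plain sweep. I'll fit the arm's kinematics so I can plan a folded or raised crossing.

```bash
cat > kin.py <<'E'
import numpy as np
from scipy.spatial.transform import Rotation as R
from scipy.optimize import least_squares
def links(q,P):
    h,a,L1,L2,d5,d6,y0=P
    Z=R.from_euler("z",q[0]); f=q[1]-q[2]; g=f+q[3]
    sh=np.array([a,0,h]); el=sh+L1*np.array([np.sin(q[1]),0,np.cos(q[1])])
    wr=el+L2*np.array([np.cos(f),0,-np.sin(f)])
    u=np.array([np.cos(g),0,-np.sin(g)]); n=np.array([np.sin(g),0,np.cos(g)]) # n: in-plane normal (j5 axis)
    w=wr+d5*u+np.array([0,y0,0])
    t=R.from_rotvec(S5*n*q[4]).apply(u)
    return [Z.apply(v) for v in (sh,el,wr,w,w+d6*t)],Z.apply(t)
S5=1
O=[([-1.41960036,.313184886,.0461449475,1.30359363,0,1.43118981],[.16485953,-.55092776,.23135021],[0,0,-1]),
([-1.45528523,0.75564193,0.41076326,2.33516666,0.11173205,1.33496274],[.15500605,-.35140416,.32898136],None)]
E
python3 - <<'E'
from h import *; import kin; from kin import *
s=manip.observe(); O.append((s["q"],s["tool_pos"],Rq(s["tcp_rot"]).as_matrix()[:,2]))
print(np.array(s["q"]).tolist(),s["tool_pos"].tolist(),O[-1][2])
pr=np.array([.3,0,.4,.4,.1,.2,.08])
for S in (1,-1):
    kin.S5=S
    def f(P):
        return np.concatenate([(links(q,P)[0][-1]-p) for q,p,_ in O]+[.003*(P-pr)])
    r=least_squares(f,pr); print(S,np.round(r.x,3),np.round(r.fun[:9]*1000,1), links(O[-1][0],r.x)[1])
E
```

```text
[-1.567238529323321, 0.5144873035611419, 0.32500938584860695, 2.3379341912877067, 0.5629183938410155, 1.6166948676385924] [0.2414316352434282, -0.34471090189114695, 0.434735834955515] [ 0.53119423  0.69304023 -0.48736837]
1 [0.254 0.015 0.564 0.394 0.155 0.3   0.08 ] [ 0.   0.2 -0.3  0.  -0.1  0.1 -0.1 -0.1  0.1] [ 0.53119423  0.69304023 -0.48736837]
-1 [ 0.576 -0.376  0.274  0.908  0.625 -0.286  0.083] [  5.3 -14.2  25.7   0.8   6.3 -12.9  -4.7   8.6 -12.8] [-0.53611213  0.68924296 -0.48736837]
```

The fit is good (0.3 mm residual, tool axis exact): the shoulder is at z≈0.25, the elbow near 0.8, and the forearm passes at about 0.7–0.8. What matters now is the height of the lamp's top, so I'll take one upward look.

```bash
cat >> kin.py <<'E'
P=np.array([.254,.015,.564,.394,.155,.3,.08])
def toolR(q):
    g=q[1]-q[2]+q[3]
    # tool x = in-plane normal at q6=0 up to const; calibrated: g=pi/2 => yaw = q1-q6+pi
    Z=R.from_euler("z",q[0]); u=np.array([np.cos(g),0,-np.sin(g)]); n=np.array([np.sin(g),0,np.cos(g)])
    B=np.column_stack([-n,np.cross(u,-n),u])
    return Z*R.from_rotvec(n*q[4])*R.from_matrix(B)*R.from_euler("z",q[5])
E
python3 - <<'E'
from h import *; import kin
s=manip.observe(); print("chk",(Rq(s["tcp_rot"]).inv()*kin.toolR(s["q"])).magnitude())
q=[-1.4,.7,0,2.2,.3,1.6]; L,t=kin.links(q,kin.P); print(np.round(L,3).tolist(),np.round(t,2))
delta(L[-1],kin.toolR(q))
E
```

```text
chk 2.5438405243138e-16
[[0.003, -0.015, 0.254], [0.064, -0.373, 0.685], [0.116, -0.67, 0.432], [0.169, -0.508, 0.394], [0.209, -0.219, 0.326]] [ 0.13  0.96 -0.23]
from [ 0.2414 -0.3447  0.4347] q [-1.567  0.514  0.325  2.338  0.563  1.617] t 2.45
mm [-114.8   21.5  123.1] w [ 0.353 -0.426  0.076]
```

```bash
python3 -m jog '[{"tx":-19,"ty":4,"tz":21,"wx":0.06,"wy":-0.07,"wz":0.01},{"tx":-38,"ty":7,"tz":41,"wx":0.12,"wy":-0.14,"wz":0.03},{"tx":-57,"ty":11,"tz":62,"wx":0.18,"wy":-0.21,"wz":0.04},{"tx":-76,"ty":14,"tz":82,"wx":0.24,"wy":-0.28,"wz":0.05},{"tx":-95,"ty":18,"tz":102,"wx":0.3,"wy":-0.35,"wz":0.06},{"tx":-115,"ty":21,"tz":123,"wx":0.35,"wy":-0.43,"wz":0.08},{"tx":-115,"ty":21,"tz":123,"wx":0.35,"wy":-0.43,"wz":0.08}]'
python3 - <<'E'
from h import *
c=optics.camera("wrist");cv2.imwrite("pics/w5.png",np.rot90(c["img"],-1)[:,:,::-1]);np.savez("w5.npz",K=c["K"],T=c["T"])
print(np.round(c["T"],3).tolist(),manip.observe()["q"])
E
```

```text
time_s: 3.15
tool_pos: [0.2073, -0.2158, 0.3223]
tcp_rot: [-0.623, 0.78, -0.034, 0.05]
ft_force: [0.4, 0.4, -0.1]
finger_gap: 1.0
[[0.009, -0.981, -0.196, 0.269], [-0.222, -0.193, 0.956, -0.363], [-0.975, 0.035, -0.219, 0.357], [0.0, 0.0, 0.0, 1.0]] [-1.39646768  0.65683801 -0.043089    2.20883265  0.29295705  1.60238124]
```

View pics/w5.png

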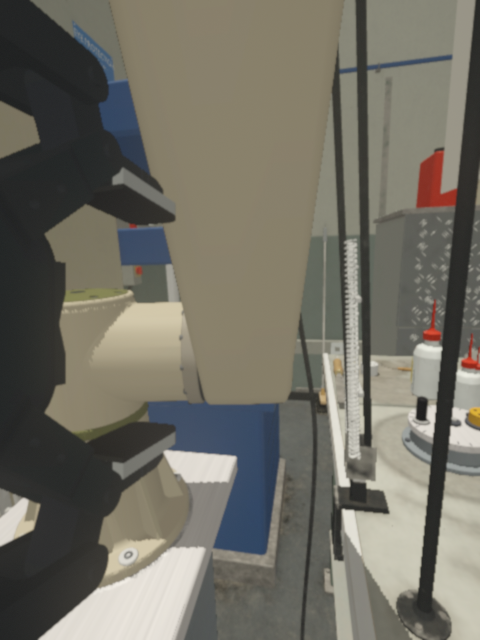

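View 9: the lamp rods at (340–365, 0–470) and the second rod (475,0)–(425,600) both run off the top. The upper lamp arm was visible in view 8, so I'll intersect its plane with the lower-arm line to estimate the lamp's elbow.

```bash
python3 - <<'E'
import numpy as np
K=np.array([[344.09,0,322.93],[0,344.09,239.7],[0,0,1]])
T4=np.array([[-0.035,-0.971,0.238,0.233],[-0.553,0.218,0.805,-0.481],[-0.833,-0.103,-0.544,0.524],[0,0,0,1]])
T5=np.load("w5.npz")["T"]
ray=lambda T,p:(T[:3,3],T[:3,:3]@np.linalg.solve(K,[*p,1.]))
def plane(T,p,q):
    o,d=ray(T,p);m=np.cross(d,ray(T,q)[1]);return m,m@o
r5=lambda u,v:(v,479-u)   # rotated pic -> original px
def cross(pl1,T,pts):
    m,k=pl1
    for p in pts:
        o,d=ray(T,p);print(p,np.round(o+d*(k-m@o)/(m@d),3))
print("lower front rod/back rod by w4 plane, w5 rays")
cross(plane(T4,(200,263),(0,263)),T5,[r5(366,400),r5(364,200),r5(360,0)])
cross(plane(T4,(200,284),(0,286)),T5,[r5(352,240),r5(340,100),r5(333,10)])
print("rod2");cross(plane(T4,(425,237),(0,175)),T5,[r5(425,590),r5(450,300),r5(476,0)])
m,k=plane(T4,(130,20),(55,85))
a,b=np.array([.338,.052,.09]),np.array([.316,.045,.587]); t=(k-m@a)/(m@(b-a));print("elbow?",a+t*(b-a))
E
```

```text
lower front rod/back rod by w4 plane, w5 rays
(400, 113) [ 0.31  -0.129  0.249]
(200, 115) [ 0.321 -0.001  0.395]
(0, 119) [0.318 0.065 0.595]
(240, 127) [-0.143 -3.947  0.342]
(100, 139) [0.325 0.389 0.619]
(10, 146) [0.294 0.103 0.611]
rod2
(590, 54) [ 0.437  0.074 -0.132]
(300, 29) [0.456 0.138 0.276]
(0, 3) [0.468 0.185 0.641]
elbow? [0.31014767 0.04313789 0.71920952]
```

```bash
cat > see.py <<'E'
from h import *; import kin
s=manip.observe(); Tt=np.eye(4);Tt[:3,:3]=Rq(s["tcp_rot"]).as_matrix();Tt[:3,3]=s["tool_pos"]
TC=np.linalg.inv(Tt)@np.load("w5.npz")["T"]; K=np.load("w5.npz")["K"]
def cam(q):
    T=np.eye(4);T[:3,:3]=kin.toolR(q).as_matrix();T[:3,3]=kin.links(q,kin.P)[0][-1];return T@TC
E
python3 - <<'E'
from see import *
pts=np.array([[.31,.045,z] for z in (.5,.6,.7,.8)]+[[.6,.1,.7],[.6,.3,.6],[.37,-.1,.6],[.37,-.1,.75],[.5,-.1,.7]])
rng=np.random.default_rng(0);best=[]
for _ in range(40000):
    q=np.array([rng.uniform(-1.7,-.7),rng.uniform(-.3,.8),rng.uniform(-.5,1.2),rng.uniform(-1,2.25),rng.uniform(-1.4,1.4),rng.uniform(-3,3)])
    L,t=kin.links(q,kin.P);L=np.array(L)
    if L[-1][1]>-.27 or L[-1][2]<.35 or np.hypot(*L[-1][:2])<.3 or (L[2:,1]>-.27).any(): continue
    T=cam(q);c=(pts-T[:3,3])@T[:3,:3]
    if (c[:,2]<.2).any() or T[2,3]<.5: continue
    uv=c@K.T;uv=uv[:,:2]/uv[:,2:]
    inn=((abs(uv[:,0]-320)<300)&(uv[:,1]>20)&(uv[:,1]<330)).sum()
    best.append((inn-.3*np.abs(q-s["q"]).sum(),inn,q,L[-1],T[:3,3]))
best.sort(key=lambda b:-b[0])
for b in best[:3]: print(b[1],np.round(b[2],2),np.round(b[3],3),np.round(b[4],3)); delta(b[3],kin.toolR(b[2]))
E
```

```text
1 [-1.4   0.43  0.13  2.21  1.16  1.79] [ 0.42  -0.338  0.489] [ 0.343 -0.467  0.55 ]
from [ 0.2074 -0.2167  0.3237] q [-1.396  0.657 -0.043  2.209  0.293  1.602] t 3.2
mm [ 231.2 -131.8 -127.3] w [-0.204  0.883 -0.102]
1 [-1.52  0.38  0.42  2.24  0.81  1.95] [ 0.317 -0.392  0.501] [ 0.271 -0.507  0.606]
from [ 0.2074 -0.2167  0.3237] q [-1.396  0.657 -0.043  2.209  0.293  1.602] t 3.2
mm [ 135.8 -132.3 -194.9] w [-0.516  0.718  0.004]
0 [-1.54  0.51  0.05  2.14  1.38  1.66] [ 0.391 -0.449  0.465] [ 0.27  -0.547  0.513]
from [ 0.2074 -0.2167  0.3237] q [-1.396  0.657 -0.043  2.209  0.293  1.602] t 3.2
mm [ 214.3  -84.1 -233.4] w [-0.192  1.222 -0.16 ]
```

```bash
python3 - <<'E'
from see import *
pts=np.array([[.31,.045,z] for z in (.5,.6,.7,.8,.9)]+[[.6,.1,.7],[.6,.3,.6],[.37,-.1,.6],[.37,-.1,.75],[.5,-.1,.7]])
rng=np.random.default_rng(0);best=[]
for _ in range(100000):
    q=np.array([rng.uniform(-2,-.6),rng.uniform(-.5,1.2),rng.uniform(-.9,1.2),rng.uniform(-1.5,2.25),rng.uniform(-1.4,1.4),rng.uniform(-.5,3)])
    L,t=kin.links(q,kin.P);L=np.array(L)
    if L[-1][2]<.3 or np.hypot(*L[-1][:2])<.28 or (L[2:,1]>-.2).any(): continue
    T=cam(q);c=(pts-T[:3,3])@T[:3,:3]
    uv=c@K.T;uv=uv[:,:2]/uv[:,2:]
    inn=((c[:,2]>.15)&(abs(uv[:,0]-320)<310)&(uv[:,1]>10)&(uv[:,1]<330)).sum()
    best.append((inn-.4*np.abs(q-s["q"]).max(),inn,q,L[-1],T[:3,3]))
best.sort(key=lambda b:-b[0]);print(len(best))
for b in best[:3]: print(b[1],np.round(b[2],2),np.round(b[3],3),np.round(b[4],3)); delta(b[3],kin.toolR(b[2]))
E
```

```text
44799
10 [-1.93  1.16 -0.51  2.18  0.76  0.28] [ 0.196 -0.297  0.327] [ 0.071 -0.4    0.31 ]
from [ 0.2074 -0.2167  0.3237] q [-1.396  0.657 -0.043  2.209  0.293  1.602] t 3.2
mm [ -2.   14.4 -80.3] w [ 0.142  1.331 -0.765]
9 [-1.97  1.02 -0.7   2.21  0.58  0.51] [ 0.168 -0.233  0.448] [ 0.07  -0.352  0.398]
from [ 0.2074 -0.2167  0.3237] q [-1.396  0.657 -0.043  2.209  0.293  1.602] t 3.2
mm [ -32.6 -117.7  -47.9] w [ 0.447  1.235 -0.663]
8 [-1.6   1.2  -0.43  2.2   0.53 -0.15] [ 0.227 -0.205  0.327] [ 0.141 -0.343  0.315]
from [ 0.2074 -0.2167  0.3237] q [-1.396  0.657 -0.043  2.209  0.293  1.602] t 3.2
mm [18.1 -5.4 12.9] w [ 0.267  0.997 -1.282]
```

```bash
python3 - <<'E'
from see import *
pts=np.array([[.31,.045,z] for z in (.5,.6,.7,.8,.9)]+[[.6,.1,.7],[.6,.3,.6],[.37,-.1,.6],[.37,-.1,.75],[.5,-.1,.7]])
rng=np.random.default_rng(0);best=[]
for _ in range(150000):
    q=np.array([rng.uniform(-1.8,-.6),rng.uniform(-.5,1.),rng.uniform(-.9,1.2),rng.uniform(-1.5,2.25),rng.uniform(-1.4,1.4),rng.uniform(-.5,3)])
    L,t=kin.links(q,kin.P);L=np.array(L)
    if L[1:,2].min()<.33 or np.hypot(*L[-1][:2])<.28 or (L[2:,1]>-.18).any(): continue
    T=cam(q);c=(pts-T[:3,3])@T[:3,:3]
    uv=c@K.T;uv=uv[:,:2]/uv[:,2:]
    inn=((c[:,2]>.15)&(abs(uv[:,0]-320)<310)&(uv[:,1]>10)&(uv[:,1]<330)).sum()
    best.append((inn-.4*np.abs(q-s["q"]).max(),inn,q,L[-1],T[:3,3],uv))
best.sort(key=lambda b:-b[0]);print(len(best))
for b in best[:3]: print(b[1],np.round(b[2],2),np.round(b[3],3),np.round(b[4],3)); delta(b[3],kin.toolR(b[2]))
print(best[0][-1].round())
E
```

```text
71128
4 [-1.63  0.55 -0.22  2.2   0.64  1.93] [ 0.248 -0.217  0.394] [ 0.214 -0.376  0.392]
from [ 0.2074 -0.2167  0.3237] q [-1.396  0.657 -0.043  2.209  0.293  1.602] t 3.2
mm [ 42.6 -68.  -10.6] w [0.151 0.562 0.387]
4 [-1.62  0.65 -0.23  2.2   0.75  1.58] [ 0.272 -0.247  0.377] [ 0.226 -0.403  0.384]
from [ 0.2074 -0.2167  0.3237] q [-1.396  0.657 -0.043  2.209  0.293  1.602] t 3.2
mm [ 69.7 -44.3 -33.4] w [0.152 0.675 0.093]
4 [-1.51  0.02 -0.09  2.22  1.2   1.04] [ 0.374 -0.212  0.583] [ 0.271 -0.27   0.695]
from [ 0.2074 -0.2167  0.3237] q [-1.396  0.657 -0.043  2.209  0.293  1.602] t 3.2
mm [ 174.1 -252.8  -32.2] w [-0.727  0.852 -0.87 ]
[[ 240.  327.]
 [ 160.  351.]
 [  78.  376.]
 [  -6.  401.]
 [ -92.  426.]
 [ 102.  197.]
 [ 206.  229.]
 [  71.  269.]
 [-101.  318.]
 [ -25.  181.]]
```

```bash
python3 -m jog '[{"tx":14,"ty":-9,"tz":-7,"wx":0.03,"wy":0.13,"wz":0.02},{"tx":28,"ty":-18,"tz":-14,"wx":0.06,"wy":0.26,"wz":0.04},{"tx":42,"ty":-27,"tz":-20,"wx":0.09,"wy":0.39,"wz":0.06},{"tx":56,"ty":-36,"tz":-27,"wx":0.12,"wy":0.53,"wz":0.08},{"tx":70,"ty":-44,"tz":-33,"wx":0.15,"wy":0.67,"wz":0.09},{"tx":70,"ty":-44,"tz":-33,"wx":0.15,"wy":0.67,"wz":0.09}]'
python3 - <<'E'
from h import *
c=optics.camera("wrist");cv2.imwrite("pics/w6.png",np.rot90(c["img"],-1)[:,:,::-1]);np.savez("w6.npz",K=c["K"],T=c["T"])
print(np.round(c["T"],3).tolist(),manip.observe()["q"])
E
```

```text
time_s: 3.8
tool_pos: [0.271, -0.248, 0.3781]
tcp_rot: [-0.631, 0.67, -0.27, 0.282]
ft_force: [-0.2, 0.3, -0.1]
finger_gap: 0.996
[[-0.006, -0.885, 0.466, 0.224], [-0.058, 0.465, 0.883, -0.404], [-0.998, -0.022, -0.054, 0.388], [0.0, 0.0, 0.0, 1.0]] [-1.62324976  0.57072741 -0.27401865  2.23463191  0.7452595   1.57537157]
```

View pics/w6.png

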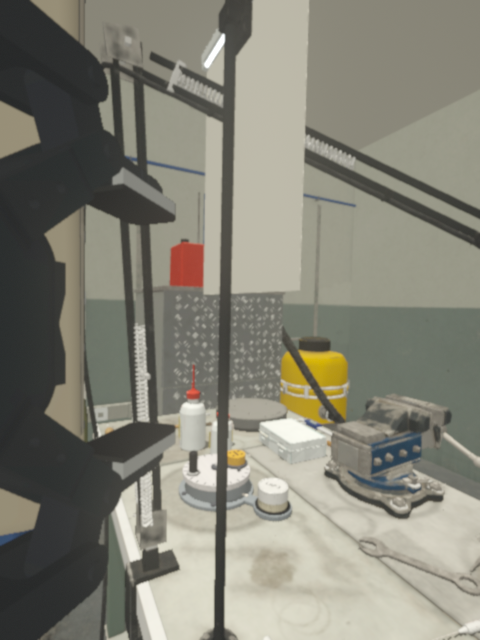

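View 10 shows it clearly:
- **Lamp:** its elbow is at (122,45), and the upper arm descends to the right to (480,230).
- **Second rod:** it is a copy-holder pole with its top at (235,10) and a sheet hanging at (205–305, 0–290).

I'll triangulate these and plan a crossing over the top.

```bash
python3 - <<'E'
from h import *
K=np.load("w6.npz")["K"];T6=np.load("w6.npz")["T"];T5=np.load("w5.npz")["T"]
T4=np.array([[-0.035,-0.971,0.238,0.233],[-0.553,0.218,0.805,-0.481],[-0.833,-0.103,-0.544,0.524],[0,0,0,1]])
S=optics.camera("scene")
ray=lambda T,p,K=K:(T[:3,3],T[:3,:3]@np.linalg.solve(K,[*p,1.]))
r=lambda u,v:(v,479-u)
def plane(T,p,q):
    o,d=ray(T,p);m=np.cross(d,ray(T,q)[1]);return m,m@o
def X(pl,T,pts,K=K):
    m,k=pl
    for p in pts:
        o,d=ray(T,p,K);print(p,np.round(o+d*(k-m@o)/(m@d),3))
print("upper arm");X(plane(T4,(130,20),(55,85)),T6,[r(150,70),r(220,105),r(330,155),r(480,230)])
print("elbow/poletop at y");
for p,y in ((r(122,45),.045),(r(235,10),-.09)):
    o,d=ray(T6,p);print(np.round(o+d*(y-o[1])/d[1],3))
def tri(*rs):
    A=sum(np.eye(3)-np.outer(d,d)/(d@d) for o,d in rs);b=sum((np.eye(3)-np.outer(d,d)/(d@d))@o for o,d in rs)
    x=np.linalg.solve(A,b);return np.round(x,3),[round(float(np.linalg.norm(np.cross(x-o,d/np.linalg.norm(d)))),3) for o,d in rs]
print("sheet corner far",tri(ray(T6,r(303,290)),ray(S["T"],(598,28),S["K"])), tri(ray(T6,r(303,290)),ray(T4,(252,158))))
print("near",tri(ray(T6,r(205,295)),ray(T4,(222,213))))
print("shade ray z at dist",[np.round(S["T"][:3,3]+k*ray(S["T"],(555,5),S["K"])[1],2) for k in (.6,.8,1.,1.2)])
E
```

```text
upper arm
(70, 329) [0.352 0.152 0.747]
(105, 259) [0.423 0.045 0.662]
(155, 149) [ 0.5   -0.094  0.561]
(230, -1) [ 0.583 -0.215  0.464]
elbow/poletop at y
[0.294 0.045 0.696]
[ 0.378 -0.09   0.673]
sheet corner far (array([ 0.476, -0.072,  0.384]), [0.024, 0.024]) (array([ 0.401, -0.177,  0.401]), [0.001, 0.001])
near (array([ 0.37 , -0.059,  0.396]), [0.006, 0.006])
shade ray z at dist [array([0.4 , 0.11, 0.44]), array([ 0.55, -0.06,  0.37]), array([ 0.69, -0.23,  0.31]), array([ 0.84, -0.4 ,  0.25])]
```

The upper lamp arm runs from about (0.29,0.045,0.70) to (0.6,-0.2,0.45) and the holder pole tops out near z≈0.68, so the left side is free. I'll lift the whole arm above z≈0.88, sweep over, and come down over the handle.

```bash
cat > plan.py <<'E'
from h import *; import kin
from scipy.optimize import least_squares
OBS=[((.34,.05,0),(.29,.045,.74)),((.29,.045,.72),(.65,-.22,.4)),((.38,-.09,0),(.375,-.09,.72)),((.37,-.07,.4),(.37,-.07,.72)),((.42,-.09,.4),(.42,-.09,.72)),((.48,-.08,.4),(.48,-.08,.72)),((.577,.349,0),(.577,.349,.17)),((.70,-.25,.3),(.70,-.25,.45))]
OP=np.vstack([np.linspace(a,b,25) for a,b in OBS])
def clear(q):
    L=kin.links(q,kin.P)[0]; A=np.vstack([np.linspace(a,b,15) for a,b in zip(L[1:-1],L[2:])]+[np.linspace(L[0],L[1],15)])
    D=np.linalg.norm(A[:,None]-OP[None],axis=2); return D.min()
def ik(p,Rt,q0):
    f=lambda q:np.r_[(kin.links(q,kin.P)[0][-1]-p)*3,(kin.toolR(q).inv()*Rt).as_rotvec()]
    r=least_squares(f,q0,bounds=([-2.7,-.8,-1,-2.1,-1.4,-3.1],[2.7,1.6,1.2,2.3,1.4,3.1]));return r.x,r.cost
def path(qs,step_mm=44,step_r=.14,dq=.15):
    out=[]
    for a,b in zip(qs,qs[1:]):
        a,b=np.array(a),np.array(b);ss=np.linspace(0,1,400);pp=np.array([kin.links(a+s*(b-a),kin.P)[0][-1] for s in ss])
        RR=[kin.toolR(a+s*(b-a)) for s in ss]
        cost=[max(np.linalg.norm(pp[i+1]-pp[i])*1000/step_mm,(RR[i].inv()*RR[i+1]).magnitude()/step_r,np.abs(b-a).max()/399/dq) for i in range(399)]
        c=np.r_[0,np.cumsum(cost)];n=int(np.ceil(c[-1]));out+= [a+np.interp(k*c[-1]/n,c,ss)*(b-a) for k in range(1,n+1)]
    return out
def rows(qs):
    s=manip.observe();p0,R0=s["tool_pos"],Rq(s["tcp_rot"])
    print("t",s["time_s"],"clear",[round(clear(q),2) for q in qs])
    for i in range(0,len(qs),8):
        o=[]
        for q in qs[i:i+8]:
            p=kin.links(q,kin.P)[0][-1];d=R0.inv().apply(p-p0)*1000;w=(R0.inv()*kin.toolR(q)).as_rotvec()
            o.append("{"+",".join(f'"{k}":{v:.{n}f}' for k,v,n in zip(("tx","ty","tz","wx","wy","wz"),[*d,*w],[0]*3+[2]*3))+"}")
        print("["+",".join(o)+"]"); p0,R0=p,kin.toolR(q)
E
python3 - <<'E'
from plan import *
q=np.array(manip.observe()["q"]);
qD,c=ik([.463,.234,.20],down(180),[.3,.3,0,1.3,0,.3]);print("goal",np.round(qD,3),c)
B=[-1.35,0,1.1,1.6,0,1.0];C=[.25,0,1.1,1.6,0,.25]
qs=path([q,B,C,qD]);print(len(qs));rows(qs)
E
```

```text
goal [ 0.313  0.236 -0.147  1.188 -0.     0.313] 4.088895210844726e-24
66
t 3.9 clear [np.float64(0.18), np.float64(0.19), np.float64(0.2), np.float64(0.22), np.float64(0.24), np.float64(0.26), np.float64(0.28), np.float64(0.3), np.float64(0.33), np.float64(0.33), np.float64(0.33), np.float64(0.32), np.float64(0.32), np.float64(0.32), np.float64(0.31), np.float64(0.31), np.float64(0.31), np.float64(0.3), np.float64(0.3), np.float64(0.3), np.float64(0.3), np.float64(0.29), np.float64(0.29), np.float64(0.29), np.float64(0.29), np.float64(0.29), np.float64(0.29), np.float64(0.29), np.float64(0.29), np.float64(0.29), np.float64(0.29), np.float64(0.29), np.float64(0.28), np.float64(0.28), np.float64(0.28), np.float64(0.28), np.float64(0.27), np.float64(0.26), np.float64(0.26), np.float64(0.26), np.float64(0.26), np.float64(0.28), np.float64(0.28), np.float64(0.28), np.float64(0.28), np.float64(0.28), np.float64(0.28), np.float64(0.27), np.float64(0.26), np.float64(0.25), np.float64(0.23), np.float64(0.22), np.float64(0.2), np.float64(0.19), np.float64(0.17), np.float64(0.16), np.float64(0
[... 3429 characters left out ...]
"tx":206,"ty":-37,"tz":212,"wx":0.09,"wy":0.39,"wz":0.01},{"tx":243,"ty":-44,"tz":233,"wx":0.10,"wy":0.44,"wz":0.01}]
[{"tx":26,"ty":-5,"tz":34,"wx":0.01,"wy":0.05,"wz":0.00},{"tx":55,"ty":-11,"tz":65,"wx":0.03,"wy":0.11,"wz":0.00},{"tx":85,"ty":-18,"tz":95,"wx":0.04,"wy":0.16,"wz":0.00},{"tx":117,"ty":-25,"tz":122,"wx":0.06,"wy":0.22,"wz":0.00},{"tx":152,"ty":-33,"tz":147,"wx":0.07,"wy":0.27,"wz":0.00},{"tx":187,"ty":-41,"tz":169,"wx":0.09,"wy":0.33,"wz":0.00},{"tx":225,"ty":-50,"tz":188,"wx":0.11,"wy":0.38,"wz":0.00},{"tx":263,"ty":-60,"tz":205,"wx":0.12,"wy":0.43,"wz":0.00}]
[{"tx":30,"ty":-8,"tz":30,"wx":0.02,"wy":0.05,"wz":0.00},{"tx":61,"ty":-16,"tz":58,"wx":0.03,"wy":0.11,"wz":-0.00}]
```

A vertical tool over the handle would put the forearm about 5 cm from the lamp elbow, which is too close. A leaning tool, with the wrist to the left and the shut fingers pushing the post from behind, keeps the forearm away. I'll check which leans are feasible.

```bash
cat >> plan.py <<'E'
def lean(L,psi):
    L,a=np.radians(L),np.radians(psi);h=np.array([np.cos(a),np.sin(a),0])
    z=np.sin(L)*h-[0,0,np.cos(L)];x=np.cos(L)*h+[0,0,np.sin(L)]
    return R.from_matrix(np.column_stack([x,np.cross(z,x),z]))
def tcp(th,gap=.018,z=.065,c=(.515,.238),yaw=2.):  # th: turntable deg; TCP behind post
    a=np.radians(180+yaw+th);h=np.array([-np.sin(a),np.cos(a)])
    return np.r_[np.array(c)+.052*np.array([np.cos(a),np.sin(a)])-gap*h,z]
E
python3 - <<'E'
from plan import *
for psi in (-57,-75,-90):
  for L in (30,45,60):
    for flip in (0,1):
      Rt=lean(L,psi)*R.from_euler("z",180*flip,degrees=True)
      o=[]
      q=[.5,.4,0,1.3,-.5,.3]
      for th,z,g in ((0,.2,.05),(0,.065,.03),(30,.065,.018),(60,.065,.018)):
        bq,bc=None,9
        for q0 in (q,[.6,.5,0,1.3,-.6,1.5],[.6,.5,0,1.3,-.6,-1.5]):
            qq,c=ik(tcp(th,g,z),Rt,q0)
            if c<bc:bq,bc=qq,c
        q=bq;o.append((bc<1e-6,round(clear(q),3)))
      print(psi,L,flip,o,np.round(q,2))
E
```

```text
-57 30 0 [(np.True_, np.float64(0.135)), (np.True_, np.float64(0.141)), (np.True_, np.float64(0.125)), (np.True_, np.float64(0.11))] [ 0.54  0.4  -0.43  0.71 -0.52 -1.62]
-57 30 1 [(np.True_, np.float64(0.135)), (np.True_, np.float64(0.141)), (np.True_, np.float64(0.125)), (np.True_, np.float64(0.11))] [ 0.54  0.4  -0.43  0.71 -0.52  1.52]
-57 45 0 [(np.True_, np.float64(0.135)), (np.True_, np.float64(0.142)), (np.True_, np.float64(0.158)), (np.True_, np.float64(0.143))] [ 0.66  0.51 -0.41  0.73 -0.78 -1.46]
-57 45 1 [(np.True_, np.float64(0.135)), (np.True_, np.float64(0.142)), (np.True_, np.float64(0.158)), (np.True_, np.float64(0.143))] [ 0.66  0.51 -0.41  0.73 -0.78  1.69]
-57 60 0 [(np.True_, np.float64(0.135)), (np.True_, np.float64(0.142)), (np.True_, np.float64(0.164)), (np.True_, np.float64(0.167))] [ 0.75  0.67 -0.34  0.85 -1.02 -1.24]
-57 60 1 [(np.True_, np.float64(0.135)), (np.True_, np.float64(0.142)), (np.True_, np.float64(0.164)), (np.True_, np.float64(0.167))] [ 0.75  0.67 -0.34  0.85 -1.02  1.91]
-75 30 0 [(np.True_, np.float64(0.135)), (np.True_, np.float64(0.133))
[... 1293 characters left out ...]
-0.45  2.13]
-90 45 0 [(np.True_, np.float64(0.133)), (np.True_, np.float64(0.115)), (np.True_, np.float64(0.117)), (np.True_, np.float64(0.107))] [ 0.59  0.75  0.04  1.37 -0.63 -0.81]
-90 45 1 [(np.True_, np.float64(0.133)), (np.True_, np.float64(0.115)), (np.True_, np.float64(0.117)), (np.True_, np.float64(0.107))] [ 0.59  0.75  0.04  1.37 -0.63  2.33]
-90 60 0 [(np.True_, np.float64(0.129)), (np.True_, np.float64(0.115)), (np.True_, np.float64(0.116)), (np.True_, np.float64(0.102))] [ 0.65  0.95  0.22  1.66 -0.76 -0.58]
-90 60 1 [(np.True_, np.float64(0.129)), (np.True_, np.float64(0.115)), (np.True_, np.float64(0.116)), (np.True_, np.float64(0.102))] [ 0.65  0.95  0.22  1.66 -0.76  2.56]
```

```bash
cat > go.py <<'E'
from plan import *
def plan(full=True):
    q=np.array(manip.observe()["q"]);Rt=lean(45,-57)
    H,c=ik(tcp(0,.06,.2),Rt,[.6,.5,-.3,.9,-.7,-1.46])
    B=[-1.3,.05,1.0,1.5,0,.4];C=[.6,.05,1.0,1.4,-.5,-1.1]
    return path([q,B,C,H],48,.146,.16),H,c
E
python3 - <<'E' | sed 's/np.float64//g;s/"//g' > plan.txt
from go import *
qs,H,c=plan();np.save("qs.npy",qs);print(len(qs),np.round(H,2),c);rows(qs)
print("minz last links",[round(min(v[2] for v in kin.links(q,kin.P)[0][2:]),2) for q in qs])
E
cat plan.txt
```

```text
67 [ 0.8   0.47 -0.04  1.28 -0.76 -1.25] 4.235833319862652e-25
t 3.9 clear [(0.17), (0.18), (0.19), (0.21), (0.22), (0.24), (0.26), (0.28), (0.3), (0.33), (0.33), (0.32), (0.32), (0.32), (0.32), (0.32), (0.31), (0.31), (0.3), (0.3), (0.3), (0.3), (0.29), (0.29), (0.29), (0.29), (0.29), (0.28), (0.28), (0.28), (0.27), (0.27), (0.27), (0.27), (0.26), (0.26), (0.26), (0.26), (0.25), (0.25), (0.25), (0.25), (0.25), (0.25), (0.25), (0.25), (0.25), (0.26), (0.26), (0.25), (0.23), (0.22), (0.21), (0.2), (0.19), (0.19), (0.18), (0.17), (0.17), (0.17), (0.17), (0.17), (0.17), (0.14), (0.12), (0.11), (0.13)]
[{tx:-17,ty:-21,tz:12,wx:-0.07,wy:-0.04,wz:-0.11},{tx:-14,ty:-9,tz:4,wx:-0.15,wy:-0.09,wz:-0.23},{tx:-10,ty:3,tz:-6,wx:-0.22,wy:-0.14,wz:-0.34},{tx:-4,ty:14,tz:-18,wx:-0.29,wy:-0.19,wz:-0.45},{tx:5,ty:22,tz:-31,wx:-0.36,wy:-0.25,wz:-0.56},{tx:15,ty:29,tz:-46,wx:-0.43,wy:-0.31,wz:-0.67},{tx:28,ty:33,tz:-63,wx:-0.50,wy:-0.37,wz:-0.77},{tx:43,ty:35,tz:-81,wx:-0.58,wy:-0.44,wz:-0.88}]
[{tx:-0,ty:18,tz:-18,wx:-0.07,wy:-0.07,wz:-0.11},{tx:2,ty:36,tz:-38,wx:-0.13,wy:-0.14,wz:-0.21},{tx:7,ty:53,tz
[... 2643 characters left out ...]
4,wz:-0.51}]
[{tx:-15,ty:35,tz:25,wx:-0.05,wy:0.03,wz:-0.07},{tx:-28,ty:73,tz:48,wx:-0.09,wy:0.07,wz:-0.15},{tx:-36,ty:112,tz:69,wx:-0.14,wy:0.10,wz:-0.23}]
minz last links [(0.4), (0.39), (0.37), (0.36), (0.36), (0.35), (0.35), (0.35), (0.35), (0.36), (0.37), (0.38), (0.4), (0.43), (0.46), (0.49), (0.53), (0.58), (0.62), (0.67), (0.71), (0.76), (0.81), (0.85), (0.9), (0.9), (0.9), (0.91), (0.91), (0.91), (0.91), (0.91), (0.92), (0.92), (0.92), (0.92), (0.92), (0.93), (0.93), (0.93), (0.93), (0.94), (0.94), (0.94), (0.94), (0.95), (0.95), (0.95), (0.96), (0.91), (0.87), (0.83), (0.79), (0.74), (0.7), (0.65), (0.6), (0.56), (0.51), (0.47), (0.43), (0.38), (0.34), (0.3), (0.27), (0.23), (0.2)]
```

The first row reveals a mismatch between FK and the measured pose, so the link lengths need a refit with more data. I'll also add the large bottle as an obstacle and a higher waypoint.

```bash
cat > fit.py <<'E'
from h import *; import kin
from kin import O,links
O+=[([-1.567238529323321,0.5144873035611419,0.32500938584860695,2.3379341912877067,0.5629183938410155,1.6166948676385924],[0.2414316352434282,-0.34471090189114695,0.434735834955515],None),
([-1.455,.752,.429,2.337,.112,1.336],[.1555,-.3559,.3312],None),([-1.396,.657,-.043,2.209,.293,1.602],[.2074,-.2167,.3237],None)]
s=manip.observe();O.append((s["q"],s["tool_pos"],None))
f=lambda P:np.concatenate([links(q,P)[0][-1]-p for q,p,_ in O])
r=kin.least_squares(f,kin.P);print(np.round(r.x,4).tolist(),np.round(r.fun*1000,1))
E
python3 fit.py
```

```text
[0.3042, 0.0426, 0.4645, 0.3931, 0.1063, 0.3019, 0.0795] [ -1.2   4.4   2.9  -0.3  -0.5  -0.5   0.4 -16.2  -8.6  -0.   -1.2  -0.7
  -1.1   7.    3.9   0.9   6.2   3.1]
```

```bash
cat >> kin.py <<'E'
def links(q,P):
    h,a,L1,L2,d5,d6,y0,e1,e2,e5=P
    Z=R.from_euler("z",q[0]); f=q[1]-q[2]; g=f+q[3]
    fr=lambda A:(np.array([np.cos(A),0,-np.sin(A)]),np.array([np.sin(A),0,np.cos(A)]))
    x1,n1=fr(q[1]); x2,n2=fr(f); u,n=fr(g)
    sh=np.array([a,0,h]); el=sh+L1*n1+e1*x1; wr=el+L2*x2+e2*n2; w=wr+d5*u+e5*n+np.array([0,y0,0])
    t=R.from_rotvec(n*q[4]).apply(u)
    return [Z.apply(v) for v in (sh,el,wr,w,w+d6*t)],Z.apply(t)
P=np.r_[P,0,0,0]
E
cat >> fit.py <<'E'
pr=np.array([.3,.02,.46,.39,.11,.3,.08,0,0,0])
for lam in (.01,.002):
    r=kin.least_squares(lambda P:np.r_[f(P),lam*(P-pr)],pr);print(np.round(r.x,4).tolist(),np.round(r.fun[:-10]*1000,1))
E
python3 fit.py; tail -3 fit.py >/dev/null
```

```text
[0.2327, -0.0002, 0.519, 0.4096, 0.1404, 0.3003, 0.0799, -0.0001, 0.0557, 0.0] [-0.1 -0.  -0.  -0.1 -0.1 -0.1 -0.   0.   0.   0.1  0.1  0.   0.1  0.
  0.  -0.  -0.  -0. ]
[0.2331, -0.0, 0.5186, 0.4095, 0.1403, 0.3003, 0.0799, 0.0, 0.0555, 0.0] [-0.1 -0.   0.  -0.1 -0.1 -0.  -0.  -0.1 -0.   0.1  0.1  0.1  0.1  0.1
  0.  -0.  -0.  -0. ]
[0.2327, -0.0002, 0.5189, 0.4096, 0.1404, 0.3003, 0.0799, -0.0001, 0.0557, 0.0] [-0.1 -0.  -0.  -0.1 -0.1 -0.1 -0.   0.   0.   0.1  0.1  0.   0.1  0.
  0.  -0.  -0.  -0. ]
```

Now the fit is good to 0.1 mm. Replanning.

```bash
echo 'P=np.array([.2331,0,.5186,.4095,.1403,.3003,.0799,0,.0555,0])' >> kin.py
cat >> plan.py <<'E'
OBS.append(((.545,.466,0),(.545,.466,.28)))
OP=np.vstack([np.linspace(a,b,25) for a,b in OBS])
E
cat > go.py <<'E'
from plan import *
def plan():
    q=np.array(manip.observe()["q"]);Rt=lean(45,-57)
    H,c=ik(tcp(0,.06,.2),Rt,[.6,.5,-.3,.9,-.7,-1.46]);H2,c2=ik(tcp(0,.06,.36),Rt,H)
    B=[-1.3,.0,1.0,1.5,0,.4];C=[.7,.0,1.0,1.6,-.6,-1.1]
    return path([q,B,C,H2,H],48,.146,.16),H,c+c2
E
python3 - <<'E' | sed 's/np.float64//g;s/"//g'
from go import *
qs,H,c=plan();np.save("qs.npy",qs);print(len(qs),np.round(H,2),c);rows(qs)
print("minz",[round(min(v[2] for v in kin.links(q,kin.P)[0][2:]),2) for q in qs])
q=H
for th,z,g in ((0,.065,.06),(0,.065,.02),(30,.065,.018),(60,.065,.018)):
    q,c=ik(tcp(th,g,z),lean(45,-57),q);print(th,c<1e-6,round(clear(q),3),np.round(q,2))
E
```

```text
61 [ 0.8   0.45 -0.05  1.29 -0.76 -1.25] 4.8970320559929617e-20
t 3.9 clear [(0.2), (0.2), (0.21), (0.22), (0.23), (0.25), (0.27), (0.28), (0.3), (0.32), (0.32), (0.32), (0.32), (0.32), (0.31), (0.31), (0.3), (0.3), (0.3), (0.29), (0.29), (0.29), (0.29), (0.29), (0.29), (0.29), (0.29), (0.29), (0.29), (0.29), (0.29), (0.28), (0.25), (0.23), (0.21), (0.19), (0.19), (0.19), (0.21), (0.23), (0.25), (0.27), (0.27), (0.28), (0.28), (0.26), (0.24), (0.23), (0.21), (0.2), (0.19), (0.18), (0.17), (0.17), (0.17), (0.18), (0.18), (0.18), (0.16), (0.14), (0.13)]
[{tx:-0,ty:8,tz:-5,wx:-0.07,wy:-0.04,wz:-0.11},{tx:1,ty:15,tz:-11,wx:-0.15,wy:-0.09,wz:-0.23},{tx:4,ty:22,tz:-19,wx:-0.22,wy:-0.14,wz:-0.34},{tx:8,ty:28,tz:-29,wx:-0.29,wy:-0.19,wz:-0.45},{tx:15,ty:32,tz:-40,wx:-0.36,wy:-0.25,wz:-0.56},{tx:23,ty:34,tz:-53,wx:-0.44,wy:-0.31,wz:-0.67},{tx:33,ty:34,tz:-67,wx:-0.51,wy:-0.37,wz:-0.77},{tx:45,ty:32,tz:-82,wx:-0.58,wy:-0.43,wz:-0.88}]
[{tx:2,ty:13,tz:-17,wx:-0.07,wy:-0.07,wz:-0.11},{tx:5,ty:25,tz:-37,wx:-0.13,wy:-0.14,wz:-0.21},{tx:12,ty:36,tz:-59,wx:-0.19,wy:-0.21,wz:-0.31},{tx:21,ty:46,tz:-8
[... 2433 characters left out ...]
0.04,wz:-0.10}]
minz [(0.37), (0.36), (0.36), (0.35), (0.35), (0.35), (0.35), (0.35), (0.36), (0.37), (0.38), (0.4), (0.42), (0.45), (0.48), (0.51), (0.55), (0.59), (0.64), (0.69), (0.73), (0.78), (0.82), (0.87), (0.92), (0.91), (0.91), (0.91), (0.91), (0.91), (0.91), (0.91), (0.9), (0.9), (0.9), (0.9), (0.9), (0.9), (0.9), (0.9), (0.9), (0.9), (0.9), (0.91), (0.91), (0.87), (0.82), (0.78), (0.73), (0.69), (0.64), (0.59), (0.54), (0.5), (0.45), (0.4), (0.36), (0.32), (0.28), (0.24), (0.2)]
0 True 0.128 [ 0.8   0.58 -0.21  1.   -0.76 -1.25]
0 True 0.147 [ 0.75  0.52 -0.31  0.91 -0.77 -1.32]
30 True 0.158 [ 0.71  0.48 -0.39  0.83 -0.78 -1.38]
60 True 0.145 [ 0.66  0.45 -0.44  0.76 -0.78 -1.45]
```

Clearance is at least 0.19 m over the lamp. Executing the crossing with the fingers shutting.

```bash
python3 -m jog '[{"tx":0,"ty":8,"tz":-5,"wx":-0.07,"wy":-0.04,"wz":-0.11},{"tx":1,"ty":15,"tz":-11,"wx":-0.15,"wy":-0.09,"wz":-0.23},{"tx":4,"ty":22,"tz":-19,"wx":-0.22,"wy":-0.14,"wz":-0.34},{"tx":8,"ty":28,"tz":-29,"wx":-0.29,"wy":-0.19,"wz":-0.45},{"tx":15,"ty":32,"tz":-40,"wx":-0.36,"wy":-0.25,"wz":-0.56},{"tx":23,"ty":34,"tz":-53,"wx":-0.44,"wy":-0.31,"wz":-0.67},{"tx":33,"ty":34,"tz":-67,"wx":-0.51,"wy":-0.37,"wz":-0.77},{"tx":45,"ty":32,"tz":-82,"wx":-0.58,"wy":-0.43,"wz":-0.88}]' -1 40
python3 -m jog '[{"tx":2,"ty":13,"tz":-17,"wx":-0.07,"wy":-0.07,"wz":-0.11},{"tx":5,"ty":25,"tz":-37,"wx":-0.13,"wy":-0.14,"wz":-0.21},{"tx":12,"ty":36,"tz":-59,"wx":-0.19,"wy":-0.21,"wz":-0.31},{"tx":21,"ty":46,"tz":-84,"wx":-0.26,"wy":-0.29,"wz":-0.41},{"tx":32,"ty":55,"tz":-112,"wx":-0.32,"wy":-0.37,"wz":-0.51},{"tx":47,"ty":60,"tz":-141,"wx":-0.38,"wy":-0.46,"wz":-0.61},{"tx":65,"ty":63,"tz":-173,"wx":-0.45,"wy":-0.54,"wz":-0.70},{"tx":85,"ty":63,"tz":-207,"wx":-0.51,"wy":-0.64,"wz":-0.79}]'
python3 - <<'E'
from go import *
q=np.load("qs.npy")[15];s=manip.observe();print(np.round(q-s["q"],3),np.round(kin.links(q,kin.P)[0][-1]-s["tool_pos"],3))
E
```

```text
time_s: 4.7
tool_pos: [0.2448, -0.3396, 0.3505]
tcp_rot: [-0.284, 0.908, 0.109, 0.287]
ft_force: [0.6, 0.3, -0.3]
finger_gap: -0.003
time_s: 5.5
tool_pos: [0.2403, -0.5087, 0.5114]
tcp_rot: [0.119, 0.881, 0.447, 0.099]
ft_force: [-0.3, -1.0, 0.1]
finger_gap: 0.002
[0.    0.003 0.002 0.005 0.    0.001] [ 0.     0.001 -0.001]
```

Tracking is within 1 mm of plan. Continuing up and over.

```bash
python3 -m jog '[{"tx":-10,"ty":22,"tz":-35,"wx":-0.05,"wy":-0.09,"wz":-0.09},{"tx":-17,"ty":43,"tz":-75,"wx":-0.11,"wy":-0.19,"wz":-0.18},{"tx":-21,"ty":62,"tz":-118,"wx":-0.15,"wy":-0.29,"wz":-0.26},{"tx":-22,"ty":78,"tz":-161,"wx":-0.20,"wy":-0.39,"wz":-0.33},{"tx":-19,"ty":91,"tz":-206,"wx":-0.24,"wy":-0.48,"wz":-0.40},{"tx":-15,"ty":102,"tz":-252,"wx":-0.27,"wy":-0.57,"wz":-0.46},{"tx":-8,"ty":109,"tz":-297,"wx":-0.31,"wy":-0.66,"wz":-0.51},{"tx":1,"ty":114,"tz":-343,"wx":-0.34,"wy":-0.75,"wz":-0.56}]'
python3 -m jog '[{"tx":-27,"ty":12,"tz":-36,"wx":-0.02,"wy":-0.09,"wz":-0.05},{"tx":-1,"ty":49,"tz":-43,"wx":-0.07,"wy":-0.06,"wz":-0.17},{"tx":27,"ty":85,"tz":-54,"wx":-0.11,"wy":-0.04,"wz":-0.29},{"tx":55,"ty":119,"tz":-67,"wx":-0.16,"wy":-0.03,"wz":-0.41},{"tx":85,"ty":150,"tz":-84,"wx":-0.21,"wy":-0.02,"wz":-0.54},{"tx":115,"ty":179,"tz":-103,"wx":-0.27,"wy":-0.02,"wz":-0.66},{"tx":146,"ty":205,"tz":-125,"wx":-0.32,"wy":-0.02,"wz":-0.78},{"tx":177,"ty":229,"tz":-150,"wx":-0.38,"wy":-0.02,"wz":-0.91}]'
python3 - <<'E'
from go import *
q=np.load("qs.npy")[31];s=manip.observe();print(np.round(q-s["q"],3),np.round(kin.links(q,kin.P)[0][-1]-s["tool_pos"],3))
E
```

```text
time_s: 6.3
tool_pos: [0.2302, -0.5312, 0.8732]
tcp_rot: [0.436, 0.671, 0.569, -0.189]
ft_force: [0.2, 0.3, 0.4]
finger_gap: -0.004
time_s: 7.1
tool_pos: [0.4566, -0.2982, 0.9068]
tcp_rot: [0.429, 0.26, 0.826, -0.257]
ft_force: [-0.1, -0.5, 0.5]
finger_gap: -0.0
[ 0.002 -0.    -0.01  -0.01  -0.008  0.006] [ 0.002 -0.003 -0.002]
```

```bash
python3 -m jog '[{"tx":-1,"ty":44,"tz":-14,"wx":-0.05,"wy":-0.01,"wz":-0.13},{"tx":0,"ty":86,"tz":-32,"wx":-0.11,"wy":-0.04,"wz":-0.25},{"tx":3,"ty":127,"tz":-53,"wx":-0.16,"wy":-0.06,"wz":-0.38},{"tx":8,"ty":166,"tz":-76,"wx":-0.21,"wy":-0.09,"wz":-0.51},{"tx":15,"ty":203,"tz":-102,"wx":-0.26,"wy":-0.13,"wz":-0.63},{"tx":24,"ty":237,"tz":-131,"wx":-0.30,"wy":-0.18,"wz":-0.76},{"tx":35,"ty":268,"tz":-161,"wx":-0.34,"wy":-0.23,"wz":-0.88},{"tx":47,"ty":296,"tz":-194,"wx":-0.38,"wy":-0.28,"wz":-1.01}]'
python3 -m jog '[{"tx":-26,"ty":30,"tz":-20,"wx":-0.03,"wy":-0.05,"wz":-0.13},{"tx":-49,"ty":59,"tz":-43,"wx":-0.05,"wy":-0.11,"wz":-0.25},{"tx":-69,"ty":88,"tz":-69,"wx":-0.06,"wy":-0.17,"wz":-0.38},{"tx":-86,"ty":117,"tz":-97,"wx":-0.07,"wy":-0.23,"wz":-0.51},{"tx":-100,"ty":144,"tz":-127,"wx":-0.07,"wy":-0.29,"wz":-0.63},{"tx":-101,"ty":181,"tz":-96,"wx":-0.11,"wy":-0.24,"wz":-0.70},{"tx":-99,"ty":219,"tz":-67,"wx":-0.15,"wy":-0.19,"wz":-0.78},{"tx":-93,"ty":257,"tz":-39,"wx":-0.18,"wy":-0.14,"wz":-0.86}]'
python3 - <<'E' | sed 's/np.float64//g'
from go import *
qs=np.load("qs.npy");q=qs[47];s=manip.observe();print(np.round(q-s["q"],3),np.round(kin.links(q,kin.P)[0][-1]-s["tool_pos"],3))
H=qs[-1];H2,_=ik(tcp(0,.06,.36),lean(45,-57),H)
rows(path([s["q"],H2,H],48,.146,.16))
E
```

```text
time_s: 7.9
tool_pos: [0.5142, 0.0532, 0.9058]
tcp_rot: [0.399, -0.286, 0.814, -0.31]
ft_force: [0.0, 1.0, 0.8]
finger_gap: 0.001
time_s: 8.7
tool_pos: [0.4758, 0.2954, 0.7812]
tcp_rot: [-0.262, 0.651, -0.617, 0.355]
ft_force: [1.9, 0.1, 0.9]
finger_gap: -0.001
[-0.012 -0.001 -0.012 -0.014  0.007 -0.001] [ 0.006 -0.001 -0.003]
t 8.7 clear [(0.21), (0.2), (0.19), (0.18), (0.18), (0.17), (0.17), (0.17), (0.18), (0.18), (0.18), (0.16), (0.14), (0.13)]
[{"tx":-16,"ty":25,"tz":32,"wx":-0.05,"wy":0.03,"wz":-0.06},{"tx":-30,"ty":52,"tz":62,"wx":-0.11,"wy":0.06,"wz":-0.13},{"tx":-42,"ty":82,"tz":91,"wx":-0.17,"wy":0.10,"wz":-0.20},{"tx":-52,"ty":114,"tz":119,"wx":-0.22,"wy":0.13,"wz":-0.27},{"tx":-60,"ty":147,"tz":145,"wx":-0.28,"wy":0.16,"wz":-0.35},{"tx":-65,"ty":183,"tz":170,"wx":-0.34,"wy":0.20,"wz":-0.42},{"tx":-68,"ty":220,"tz":192,"wx":-0.40,"wy":0.23,"wz":-0.50},{"tx":-68,"ty":258,"tz":212,"wx":-0.46,"wy":0.26,"wz":-0.59}]
[{"tx":-23,"ty":22,"tz":30,"wx":-0.06,"wy":0.04,"wz":-0.09},{"tx":-43,"ty":47,"tz":59,"wx":-0.12,"wy":0.07,"wz":-0.18},{"tx":-70,"ty":50,"tz":88,"wx":-0.12,"wy":0.07,"wz":-0.18},{"tx":-96,"ty":57,"tz":118,"wx":-0.12,"wy":0.07,"wz":-0.18},{"tx":-121,"ty":67,"tz":148,"wx":-0.12,"wy":0.07,"wz":-0.18},{"tx":-145,"ty":80,"tz":178,"wx":-0.12,"wy":0.07,"wz":-0.18}]
```

```bash
python3 -m jog '[{"tx":-16,"ty":25,"tz":32,"wx":-0.05,"wy":0.03,"wz":-0.06},{"tx":-30,"ty":52,"tz":62,"wx":-0.11,"wy":0.06,"wz":-0.13},{"tx":-42,"ty":82,"tz":91,"wx":-0.17,"wy":0.10,"wz":-0.20},{"tx":-52,"ty":114,"tz":119,"wx":-0.22,"wy":0.13,"wz":-0.27},{"tx":-60,"ty":147,"tz":145,"wx":-0.28,"wy":0.16,"wz":-0.35},{"tx":-65,"ty":183,"tz":170,"wx":-0.34,"wy":0.20,"wz":-0.42},{"tx":-68,"ty":220,"tz":192,"wx":-0.40,"wy":0.23,"wz":-0.50},{"tx":-68,"ty":258,"tz":212,"wx":-0.46,"wy":0.26,"wz":-0.59}]'
python3 -m jog '[{"tx":-23,"ty":22,"tz":30,"wx":-0.06,"wy":0.04,"wz":-0.09},{"tx":-43,"ty":47,"tz":59,"wx":-0.12,"wy":0.07,"wz":-0.18},{"tx":-70,"ty":50,"tz":88,"wx":-0.12,"wy":0.07,"wz":-0.18},{"tx":-96,"ty":57,"tz":118,"wx":-0.12,"wy":0.07,"wz":-0.18},{"tx":-121,"ty":67,"tz":148,"wx":-0.12,"wy":0.07,"wz":-0.18},{"tx":-145,"ty":80,"tz":178,"wx":-0.12,"wy":0.07,"wz":-0.18},{"tx":-145,"ty":80,"tz":178,"wx":-0.12,"wy":0.07,"wz":-0.18}]'
python3 - <<'E'
from go import *
im=[]
for n in ("wrist","scene"):
    c=optics.camera(n);im.append(c["img"])
    for t in ("index_base","handle_grip","oiler"): print(n,t,[(np.round(d["location"],3).tolist(),round(d["p"],2)) for d in models.tip_of(c,t)])
cv2.imwrite("pics/w7.png",cv2.resize(np.hstack(im),(800,300))[:,:,::-1])
Rt=lean(45,-57)
delta(tcp(0,.06,.065),Rt)
q,_=ik(tcp(0,.06,.065),Rt,manip.observe()["q"]);print(np.round(q,2))
E
```

```text
time_s: 9.5
tool_pos: [0.4844, 0.3166, 0.4399]
tcp_rot: [0.085, 0.792, -0.495, 0.347]
ft_force: [0.2, 0.3, 0.6]
finger_gap: -0.001
time_s: 10.2
tool_pos: [0.4583, 0.2955, 0.1946]
tcp_rot: [0.184, 0.815, -0.437, 0.333]
ft_force: [-1.3, -0.3, -0.8]
finger_gap: -0.004
wrist index_base [([0.515, 0.235, -0.003], 0.83)]
wrist handle_grip [([0.457, 0.237, 0.068], 0.78)]
wrist oiler [([0.578, 0.351, 0.01], 0.86)]
scene index_base [([0.511, 0.237, -0.002], 0.95)]
scene handle_grip [([0.464, 0.236, 0.074], 0.9)]
scene oiler [([0.547, 0.467, 0.0], 0.83)]
from [0.461  0.297  0.2005] q [ 0.804  0.446 -0.058  1.278 -0.755 -1.262] t 10.6
mm [-94.7   1.   97. ] w [-0.006  0.007  0.001]
[ 0.8   0.58 -0.21  1.   -0.76 -1.25]
```

View pics/w7.png

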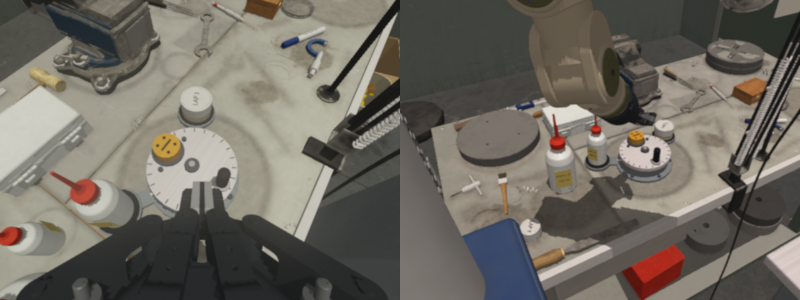

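View 11: everything is in place, and the shut fingers hover just left of the handle (the handle is at (222,177) in the left half, with the fingertips at (203,190)). Networks agree on the handle at about (0.462,0.236). Now I'll descend beside the post.

```bash
python3 -m jog '[{"tx":-24,"ty":0,"tz":24,"wx":0,"wy":0,"wz":0},{"tx":-52,"ty":0,"tz":53,"wx":0,"wy":0,"wz":0},{"tx":-78,"ty":0,"tz":80,"wx":0,"wy":0,"wz":0},{"tx":-95,"ty":1,"tz":97,"wx":0,"wy":0,"wz":0},{"tx":-95,"ty":1,"tz":97,"wx":0,"wy":0,"wz":0}]'
python3 - <<'E'
from go import *
s=manip.observe();R0=Rq(s["tcp_rot"]);print(s["tool_pos"],s["ft_force"])
for th,g in ((0,.03),(0,.02),(6,.018),(12,.018),(18,.018),(24,.018),(30,.018),(36,.018),(42,.018),(48,.018),(53,.018),(57,.018),(60,.018)):
    print(th,np.round(R0.inv().apply(tcp(th,g,.065)-s["tool_pos"])*1000))
E
```

```text
time_s: 11.1
tool_pos: [0.4582, 0.2937, 0.0603]
tcp_rot: [0.183, 0.814, -0.439, 0.333]
ft_force: [-0.2, -1.3, -0.3]
finger_gap: 0.002
[0.45821421 0.29367869 0.06033106] [-0.23217408 -1.34242128 -0.30742664]
0 [21. 12. 14.]
0 [27. 17. 20.]
6 [31. 22. 24.]
12 [34. 26. 27.]
18 [37. 30. 31.]
24 [41. 32. 34.]
30 [45. 35. 38.]
36 [49. 36. 42.]
42 [53. 37. 46.]
48 [57. 38. 50.]
53 [60. 38. 53.]
57 [63. 38. 56.]
60 [65. 37. 58.]
```

```bash
python3 -m jog '[{"tx":21,"ty":12,"tz":14,"wx":0,"wy":0,"wz":0},{"tx":27,"ty":17,"tz":20,"wx":0,"wy":0,"wz":0},{"tx":31,"ty":22,"tz":24,"wx":0,"wy":0,"wz":0},{"tx":34,"ty":26,"tz":27,"wx":0,"wy":0,"wz":0},{"tx":37,"ty":30,"tz":31,"wx":0,"wy":0,"wz":0},{"tx":41,"ty":32,"tz":34,"wx":0,"wy":0,"wz":0},{"tx":45,"ty":35,"tz":38,"wx":0,"wy":0,"wz":0},{"tx":45,"ty":35,"tz":38,"wx":0,"wy":0,"wz":0}]'
python3 - <<'E'
from go import *
for n in ("wrist","scene"):
    c=optics.camera(n)
    h=models.tip_of(c,"handle_grip");print(n,[(np.round(d["location"],3).tolist(),round(d["p"],2),round(float(np.degrees(np.arctan2(*(np.array(d["location"])[:2]-[.514,.237])[::-1])))%360-182)) for d in h])
s=manip.observe();R0=Rq(s["tcp_rot"]);print(s["tool_pos"],s["ft_force"],s["time_s"])
for th,g in ((36,.018),(42,.018),(48,.018),(53,.018),(57,.018),(60,.018)):
    print(th,np.round(R0.inv().apply(tcp(th,g,.065)-s["tool_pos"])*1000))
E
```

```text
time_s: 11.9
tool_pos: [0.4619, 0.2256, 0.0671]
tcp_rot: [0.181, 0.814, -0.44, 0.334]
ft_force: [0.3, 0.8, 0.2]
finger_gap: -0.002
wrist [([0.468, 0.212, 0.068], 0.63, 27)]
scene [([0.471, 0.209, 0.074], 0.56, 31)]
[0.46244045 0.22675301 0.0671688 ] [-0.4967966  -0.48306804  0.20390907] 12.1
36 [3. 3. 6.]
42 [ 7.  4. 10.]
48 [11.  5. 14.]
53 [14.  5. 17.]
57 [17.  5. 20.]
60 [19.  4. 22.]
```

The table is at about 28–30° in the right direction, with low force. Continuing to about 57°.

```bash
python3 -m jog '[{"tx":3,"ty":3,"tz":6,"wx":0,"wy":0,"wz":0},{"tx":7,"ty":4,"tz":10,"wx":0,"wy":0,"wz":0},{"tx":11,"ty":5,"tz":14,"wx":0,"wy":0,"wz":0},{"tx":14,"ty":5,"tz":17,"wx":0,"wy":0,"wz":0},{"tx":17,"ty":5,"tz":20,"wx":0,"wy":0,"wz":0},{"tx":17,"ty":5,"tz":20,"wx":0,"wy":0,"wz":0},{"tx":17,"ty":5,"tz":20,"wx":0,"wy":0,"wz":0}]'
cat > ang.py <<'E'
from go import *
for n in ("wrist","scene","top"):
    c=optics.camera(n); cv2.imwrite(f"pics/last_{n}.png",c["img"][:,:,::-1])
    h=models.tip_of(c,"handle_grip");print(n,[(np.round(d["location"],3).tolist(),round(d["p"],2),round(float(np.degrees(np.arctan2(*(np.array(d["location"])[:2]-[.514,.237])[::-1])))%360-182)) for d in h])
    print("  oiler",[np.round(d["location"],3).tolist() for d in models.tip_of(c,"oiler")])
s=manip.observe();R0=Rq(s["tcp_rot"]);print(s["tool_pos"],s["ft_force"],s["time_s"])
for th,g in ((57,.018),(60,.018),(60,.05)):
    print(th,np.round(R0.inv().apply(tcp(th,g,.065)-s["tool_pos"])*1000))
print("up",np.round(R0.inv().apply([0,0,100])))
E
python3 ang.py
```

```text
time_s: 12.8
tool_pos: [0.4725, 0.2015, 0.0651]
tcp_rot: [0.181, 0.814, -0.44, 0.334]
ft_force: [0.7, -0.3, 0.3]
finger_gap: -0.001
wrist []
  oiler []
scene []
  oiler [[0.55, 0.464, 0.0], [0.582, 0.348, 0.007]]
top [([0.492, 0.187, 0.074], 0.89, 64)]
  oiler [[0.633, 0.431, -0.003], [0.546, 0.464, 0.001], [0.578, 0.347, 0.01]]
[0.47262678 0.20228304 0.06504286] [ 0.63932624 -0.17306224 -0.51216352] 13.25
57 [-0. -0. -0.]
60 [ 2. -1.  2.]
60 [-18.  15. -18.]
up [ 70.   0. -71.]
```

The handle reads about 62±4° with no contact force, so it has drawn into the click. Backing off and rising.

```bash
python3 -m jog '[{"tx":-6,"ty":5,"tz":-6,"wx":0,"wy":0,"wz":0},{"tx":-18,"ty":15,"tz":-18,"wx":0,"wy":0,"wz":0},{"tx":2,"ty":15,"tz":-38,"wx":0,"wy":0,"wz":0},{"tx":30,"ty":15,"tz":-67,"wx":0,"wy":0,"wz":0},{"tx":58,"ty":15,"tz":-95,"wx":0,"wy":0,"wz":0},{"tx":58,"ty":15,"tz":-95,"wx":0,"wy":0,"wz":0},{"tx":58,"ty":15,"tz":-95,"wx":0,"wy":0,"wz":0}]'
python3 ang.py
python3 - <<'E'
import cv2,numpy as np
a,b=cv2.imread("pics/last_top.png"),cv2.imread("pics/last_wrist.png");cv2.imwrite("pics/fin.png",cv2.resize(np.hstack([a,b]),(800,300)))
E
```

```text
time_s: 13.95
tool_pos: [0.4462, 0.216, 0.1743]
tcp_rot: [0.179, 0.814, -0.44, 0.334]
ft_force: [0.5, 0.4, 0.3]
finger_gap: 0.004
wrist [([0.486, 0.193, 0.067], 0.65, 56)]
  oiler [[0.577, 0.349, 0.012]]
scene [([0.492, 0.19, 0.073], 0.83, 63)]
  oiler [[0.577, 0.347, 0.008], [0.546, 0.464, 0.002]]
top [([0.492, 0.188, 0.077], 0.57, 64)]
  oiler [[0.632, 0.433, -0.001], [0.578, 0.347, 0.01], [0.541, 0.463, -0.002]]
[0.44596473 0.21502612 0.17281925] [ 0.85385206 -0.2526499  -0.40485911] 14.4
57 [-58. -16.  94.]
60 [-56. -16.  96.]
60 [-76.  -1.  77.]
up [ 70.   0. -71.]
```

View pics/fin.png

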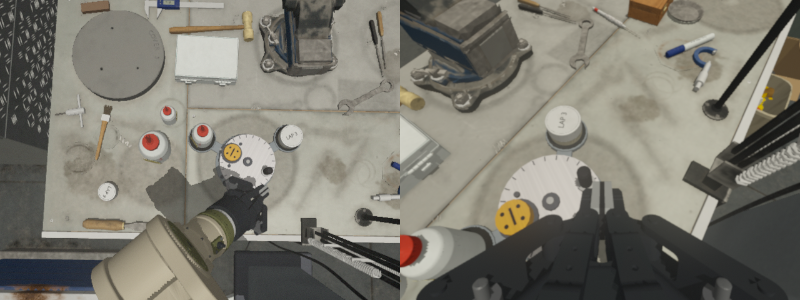

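View 12: the insert at (232,152) points at the oiler at (202,135), the bottle is upright on its pad, and the fingers are clear of the handle. Handing in.

```bash
python3 -c "
from cell import ticket,manip
print(manip.observe()['time_s'],ticket.finish_job())"
```

```text
the job is handed in; nothing more can be done
14.4 None
```

The turntable is turned one click counter-clockwise, so the insert faces the middle-sized oil bottle on the +60° pad. I handed the job in at 14.4 s; no verdict is reported.

**How it was done:** A desk lamp and a copy-holder stood between the arm and the turntable. I lifted the whole arm over them, came down on the left with the tool leaning, and pushed the handle round with shut fingers. Then I backed off and rose clear.

**Last checks:**
- **Turntable angle:** the networks read 56° (wrist), 63° (scene) and 64° (top). Each is within about 5° of 60°, and they average about 61°. With no force on the tool at the end of the push, that fits the table resting in its click.
- **Oil bottle:** found at (0.577, 0.348), at most 2 mm from its starting position, and upright in the picture.
- **Arm:** the tool is about 17 cm above the bench, touching nothing, and the measured force is under 1 N.

**What went wrong on the way:**
- The first move was refused because its rows lacked a key.
- My first fit of the arm's geometry was about 25 mm off. I corrected it to 0.1 mm before crossing.
- In one check mid-push, the wrist and scene pictures did not show the handle; the top camera did.

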